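# Close the two blender jars in order

## Robot

A 6-joint arm with a two-finger parallel gripper is mounted at the origin on the work surface. World frame = base frame: x ahead of the robot, y to its left, z up, the work surface at z = 0. Lengths are in m, angles in rad, forces in N, time in s.
With the tool pointing down it reaches from about 0.4 to 0.925 m from the base axis. Payload 3.4 kg.
Tool frame: the origin (TCP) lies midway between the tips of the shut fingers; the grasp point (between the pads) lies 19 mm behind it; z points along the fingers, y is the line along which they close (so a half turn about z gives the same grasp; the last joint's range is limited). The gripper opens to 85 mm and grips with 20 to 120 N. Pads are 22 mm wide; open, the fingers measure 114 mm over their backs; the gripper's body (76 mm by 85 mm) begins 54 mm behind the grasp point. The pads swing forward as they close: fully open they stand 13 mm farther back than shut.
Start: joints at [1.198, 0.307, 1.506, -0, 1.328, -0.073], TCP at [0.17, 0.549, 0.231] pointing down, gripper open.
Joint ranges: [-3.12, 3.12], [-1.05, 2.28], [0.14, 2.33], [-1.42, 4.57], [0.1, 2.73], [-2.68, 2.68]. Speed limits (rad/s): [2.57, 2.57, 3.14, 3.14, 3.14, 3.14].

## Interface

Orientations are given as a unit quaternion [x, y, z, w].
In Python, from plant import arm, snapshot, workorder gives the robot as it stands.
- The arm moves only by the shell command python3 -m pendant 'ROWS' [OPENING] [FORCE]. ROWS is text: rows parted by semicolons, each of 4 numbers parted by spaces: the shift along the tool's x, y, z in mm, then the turn about the tool's z in degrees. In form: tx ty tz spin; .... A call has 1 to 5 rows; each row shifts and turns the commanded pose from where the row before left it, along the tool's axes as they then stand; what a row does not reach is not made up. A row lasts 1/12 s, in which the tool goes at most 41.7 mm and 7.16 degrees, less where a joint would pass 70% of its speed; a pose out of reach is approached as far as the arm can. A call is refused whole if a number of a shift passes 41.7 or a number of a turn 7.16, either way. A call with a gripper value outside its range is refused whole. OPENING is the opening, from -1 (shut) to 1 (fully open), set as the call begins (- or left out, the last holds). The fingers move at their own pace and stop on an object; FORCE is the grip in N (left out, the last holds). Time passes only in rows, so rows that do not move let the fingers close. It gives the time, the measured TCP pose, the force, the opening and the grip force at its end, in the units of the state.
- arm.get_obs(): the state, without advancing time (a new reading comes with each control period).
- snapshot(name): name is "scene" or "top" or "wrist"; returns a dict with "frame" (420x560x3 uint8, red, green, blue), "range_z" (420x560 float32, m along the optical axis (not along the pixel's ray), 0 where there is no reading), "fx", "fy", "cx", "cy" (pixels), "D" ([k1, k2, p1, p2, k3] as OpenCV has them; the pictures are not rectified), "rvec" (rotation vector, rad) and "tvec" (3), from world to camera coordinates, as OpenCV has them. Camera axes: x right, y down, z forward; pixel columns grow to the right and rows downward; lengths in m; the calibration is good to about 2 mm. A picture is of the moment at which its call begins.
- workorder.job_done(): hands the job in; it is judged then, once.
The state is a dict: "t": time; "q": joint angles; "joint_velocities": joint speeds; "joint_efforts": joint torques, N m; "tcp_pos": TCP position; "ee_rot": TCP orientation; "contact_force": force on the tool from outside, world axes, zero at the start; "ft_torque": the same for the moment, N m; "finger_gap": finger opening in m; "finger_force": force on a finger pad.
Only numpy, scipy, OpenCV 4.12 (cv2) and the standard library are available. Lean on these libraries where they do the work, as an engineer would, in place of code of your own. Each camera call takes 0.05 s, during which the arm holds its last target. There are 200 camera calls.

## Task

Close the two jars. On the steel jar with the red neck fit the black sealing ring around the neck first, then set the red lid down over the ring, then push the yellow cap home into the collar of that lid once the lid is on the jar; the blue lid goes on the jar with the blue neck, whenever you like. Leave everything fitted level and let go of, and do not disturb the screwdriver, the tweezers, the dish or the shaker.

Things in the scene. Friction and masses are not known exactly. Their poses are not given: they have to be found in the camera images.
- red_jar: target, fixed: squat steel jar, 80 mm across, with a red band and a red neck; origin at the centre of its underside, z up. Flat shoulder at 50 mm, 80 mm across; round neck in its middle from 50 to 62 mm, outer diameter 42 mm (39 at the top). The ring lies on the shoulder around the neck; the red lid rests on the ring, its origin then 55 mm above the jar's.
- blue_jar: target, fixed: same steel jar with a blue band and a blue neck; origin at the centre of its underside, z up. Shoulder at 50 mm, 80 mm across; neck from 50 to 62 mm, outer diameter 62 mm at its foot and 59 mm at its top (too wide for the ring). The blue lid rests on the neck's top, its origin then 53 mm above the jar's.
- ring: black sealing ring of stiff moulded rubber, loose, lying flat on the counter: outer diameter 60 mm, hole 50 mm, 14 mm high, about 30 g; origin at the centre of its underside, z up. Can be gripped across its outside.
- red_lid: red plastic lid, loose, lying right way up on the counter: a disc 78 mm across whose skirt hangs down 9 mm (inside diameter 72 mm); disc from 9 to 13 mm; on it a round open collar from 13 to 31 mm (floor at 13), outer diameter 48 mm, inner 36 mm, to grip by and to take the cap. About 70 g; origin at the centre of its underside, z up. 
- cap: yellow plastic filler cap, loose, standing upright on its plug: plug of diameter 28 mm (26 at the foot) from 0 to 14 mm, flange of diameter 40 mm from 14 to 18 mm, round knob of diameter 26 mm from 18 to 38 mm to grip by. About 40 g; origin at the centre of its underside, z up. Fitted, its flange rests on the rim of the red lid's collar, so its origin is 17 mm above the lid's origin.
- blue_lid: blue plastic lid, loose, lying right way up on the counter: same disc and skirt as the red lid (78 mm across, skirt 9 mm deep, inside diameter 72 mm, disc from 9 to 13 mm), with a solid round knob of diameter 40 mm from 13 to 33 mm to grip by. About 70 g; origin at the centre of its underside, z up. 
- screwdriver: bystander, loose: flathead screwdriver with red handle, 180 mm long and up to 26 mm thick, lying along its x axis (blade to +x); origin under its middle.
- tweezers: bystander, loose: steel tweezers lying flat along their x axis, 130 mm long, 33 mm wide, 5 mm high; origin under the middle.
- dish: bystander, loose: small round white ceramic dish, 84 mm across, 24 mm high; origin at the centre of its underside.
- shaker: bystander, loose: dark wooden shaker with a steel top, 42 mm across, 62 mm high, standing; origin at the centre of its underside.
Mind the look-alikes: they are no part of the job. There is more than one size of the ring; the one meant has the size given above.

How it is judged:
By the outcome, as a careful person would: the job done as asked, in the order asked, and still so for the second after the job is handed in, with the robot touching nothing.
It also fails if it takes over 112 s, if anything falls off the work surface, if the arm or the gripper's body presses on something with over 40 N, if the wrist force passes 120 N, or if a joint passes its speed limit or range.

## Working session

There is one attempt and no reset: what is moved stays moved. The work goes in short steps, Python scripts to look and compute and a shell command to move; the robot and the scene stay as the last step left them, time stands still between calls to the robot, and variables do not carry over. Pictures are saved under pics/ and viewed, at most 15 in all, crops included, and the job is handed in when it is done.

```bash
ls; mkdir -p pics; cat > h.py <<'E'
import numpy as np,cv2
from plant import arm,snapshot,workorder
def save(s,n): cv2.imwrite(f'pics/{n}.png',cv2.cvtColor(s['frame'],cv2.COLOR_RGB2BGR))
def K(s): return np.array([[s['fx'],0,s['cx']],[0,s['fy'],s['cy']],[0,0,1.]])
def ray(s,uv):
    n=cv2.undistortPoints(np.array(uv,float).reshape(-1,1,2),K(s),np.array(s['D'],float)).reshape(-1,2)
    R=cv2.Rodrigues(np.array(s['rvec'],float))[0];t=np.array(s['tvec'],float).ravel()
    return -R.T@t,(np.c_[n,np.ones(len(n))])@R
def plane(s,uv,z):
    c,d=ray(s,uv); return c+d*((z-c[2])/d[:,2])[:,None]
def cloud(s):
    h,w=s['range_z'].shape;v,u=np.mgrid[:h,:w]
    c,d=ray(s,np.c_[u.ravel(),v.ravel()]); return (c+d*s['range_z'].reshape(-1,1)).reshape(h,w,3)
E
python3 - <<'E'
from h import *
a=snapshot('scene');b=snapshot('top');save(a,'scene');save(b,'top')
np.save('top.npy',b,allow_pickle=True);np.save('scene.npy',a,allow_pickle=True)
print(b['tvec'],b['fx'],arm.get_obs())
E
```

```text
pics
[-0.03366381  0.51543172  1.05744595] 392.1058324207009 {'t': 0.1, 'q': array([ 1.19754487e+00,  3.07493976e-01,  1.50755673e+00,  3.15830144e-05,
        1.32839801e+00, -7.34855236e-02]), 'joint_velocities': array([-5.36462159e-04, -4.51905969e-05, -2.50555054e-03, -7.44065450e-04,
       -1.16488804e-03, -6.03591139e-04]), 'joint_efforts': array([-6.81360161e-04, -4.58528924e+01, -2.52608281e+01, -3.79070780e-04,
        5.60106404e-03,  3.45055287e-05]), 'tcp_pos': array([0.16956881, 0.54876618, 0.23047029]), 'ee_rot': array([ 1.49326110e-01,  9.88787566e-01, -9.01580863e-04, -2.20519014e-04]), 'contact_force': array([-0.53142907,  0.37895747, -0.0486971 ]), 'ft_torque': array([0.03863634, 0.01009861, 0.05513424]), 'finger_force': 0.0, 'finger_gap': 0.08546714307022014}
```

View pics/top.png

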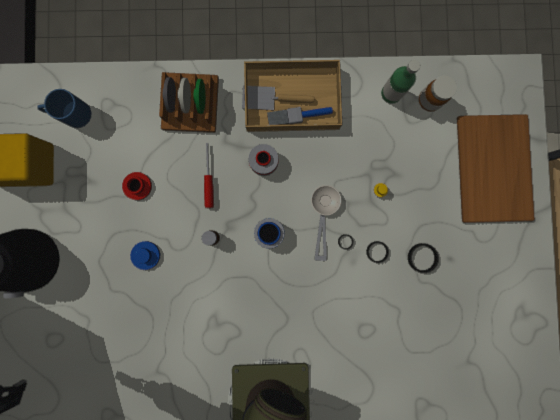

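View pics/scene.png

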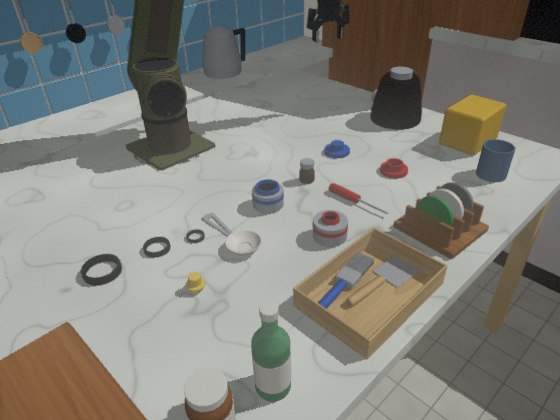

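The top view shows:
- **Red jar and blue jar:** (264,159) and (269,233).
- **Lids and cap:** red lid (137,186), blue lid (145,256), cap (381,190).
- **Ring candidates:** (346,242) small, (377,252) medium, (423,258) large.
- **Bystanders:** screwdriver (209,176), shaker (211,238), dish (327,201), tweezers (321,237).

Next I measure positions and ring sizes.

```bash
cat > m.py <<'E'
from h import *
b=np.load('top.npy',allow_pickle=True).item()
f=b['frame'];hsv=cv2.cvtColor(f,cv2.COLOR_RGB2HSV);H,S,V=cv2.split(hsv)
red=((H<10)|(H>170))&(S>130)&(V>60); blue=(H>100)&(H<130)&(S>110)&(V>40); yel=(H>20)&(H<35)&(S>140)&(V>80); dark=V<60
def blob(m,u,v,r,z,name):
    mm=np.zeros(m.shape,np.uint8);mm[v-r:v+r,u-r:u+r]=m[v-r:v+r,u-r:u+r]
    c=max(cv2.findContours(mm,cv2.RETR_EXTERNAL,cv2.CHAIN_APPROX_NONE)[0],key=cv2.contourArea).reshape(-1,2)
    p=plane(b,c,z)[:,:2].astype(np.float32);(x,y),rad=cv2.minEnclosingCircle(p)
    e=cv2.fitEllipse(p)
    print(name,'c',np.round((x,y),4),'D',round(2*rad*1000,1),'ell',np.round(e[0],4),np.round(np.array(e[1])*1000,1))
blob(red,137,186,20,.013,'redlid');blob(blue,145,256,20,.013,'bluelid')
blob(red,264,157,12,.062,'redneck');blob(blue,269,232,15,.062,'blueneck')
blob(yel,381,190,12,.018,'cap')
for n,u,v in(('S',346,242),('M',377,252),('L',423,258)): blob(dark,u,v,20,.014,n)
P=cloud(b)
for n,u,v in(('shaker',211,238),('dish',327,192),('M',377,243),('table',380,300)): print(n,P[v-1:v+2,u-1:u+2].mean((0,1)).round(4))
big=cv2.resize(cv2.cvtColor(f[170:290,300:460],cv2.COLOR_RGB2BGR),None,fx=4,fy=4);cv2.imwrite('pics/crop.png',big)
E
python3 m.py
```

```text
redlid c [0.5929 0.3527] D 77.8 ell [0.5925 0.3528] [73.7 75.2]
bluelid c [0.4025 0.331 ] D 77.9 ell [0.4029 0.3309] [73.7 75.9]
redneck c [0.6514 0.0038] D 39.0 ell [0.6514 0.0038] [36.  37.2]
blueneck c [ 0.4537 -0.0066] D 59.3 ell [ 0.454  -0.0066] [56.1 57.1]
cap c [ 0.564  -0.3147] D 37.9 ell [ 0.5642 -0.3147] [35.4 36.5]
S c [ 0.4251 -0.2142] D 42.6 ell [ 0.4247 -0.2142] [36.8 38.7]
M c [ 0.395  -0.3002] D 61.1 ell [ 0.3947 -0.3007] [55.3 59. ]
L c [ 0.3734 -0.4246] D 85.9 ell [ 0.3745 -0.4251] [77.3 84.2]
shaker [0.4447 0.143  0.0626]
dish [ 0.5617 -0.1686  0.0122]
M [ 0.4179 -0.3029  0.0047]
table [ 2.615e-01 -3.062e-01  1.000e-04]
```

View pics/crop.png

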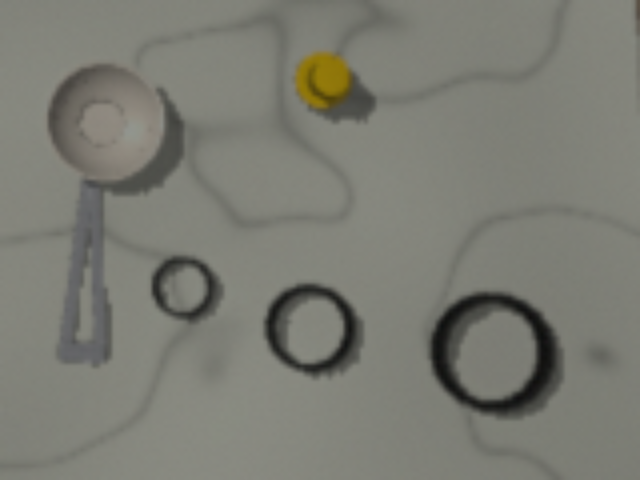

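The rings measure 43, 61 and 86 mm, so the wanted one is the medium ring at (377,252), crop (312,330). Blue lid first: I square the tool to the world axes and go above it.

```bash
python3 -m pendant '0 0 0 -5.73;0 0 0 -5.73;0 0 0 -5.73;0 0 0 0' 1 60; python3 -m pendant '-29 -27 0 0;-29 -27 0 0;-29 -27 0 0;-29 -27 0 0;-29 -27 0 0'; python3 -m pendant '-29 -27 0 0;-29 -27 0 0;-29 -27 0 0;0 0 20 0;0 0 20 0'; python3 -m pendant '0 0 0 0;0 0 0 0;0 0 0 0'
cat > go.py <<'E'
# go.py X Y Z : tool-frame shift (mm) from measured pose to target, and yaw error
import sys;from h import *
from scipy.spatial.transform import Rotation as Ro
o=arm.get_obs();R=Ro.from_quat(o['ee_rot']).as_matrix()
print('shift',np.round(R.T@(np.array(sys.argv[1:4],float)-o['tcp_pos'])*1000,1),'xaxis',R[:,0].round(3),'z',R[:,2].round(3),'t',round(o['t'],2))
E
python3 go.py .403 .331 .19
python3 - <<'E'
from h import *
s=snapshot('wrist');save(s,'w1');np.save('w1.npy',s,allow_pickle=True)
E
```

```text
t: 0.43
tcp_pos: [0.1697, 0.549, 0.2308]
ee_rot: [-0.001, 1.0, -0.001, -0.0]
contact_force: [-0.2, -0.6, 0.2]
finger_gap: 0.0856
finger_force: 0.0
t: 0.85
tcp_pos: [0.3156, 0.4129, 0.2311]
ee_rot: [0.001, 1.0, -0.0, -0.0]
contact_force: [0.9, 0.8, -0.9]
finger_gap: 0.0854
finger_force: 0.0
t: 1.27
tcp_pos: [0.405, 0.3321, 0.192]
ee_rot: [0.004, 1.0, 0.001, 0.002]
contact_force: [-0.3, 0.1, -0.1]
finger_gap: 0.0852
finger_force: 0.0
t: 1.52
tcp_pos: [0.4019, 0.3338, 0.1918]
ee_rot: [0.0, 1.0, 0.0, 0.0]
contact_force: [0.5, 0.7, 0.3]
finger_gap: 0.0855
finger_force: 0.0
shift [-1.1 -2.8  1.8] xaxis [-1.  0. -0.] z [ 0.  0. -1.] t 1.52
```

View pics/w1.png

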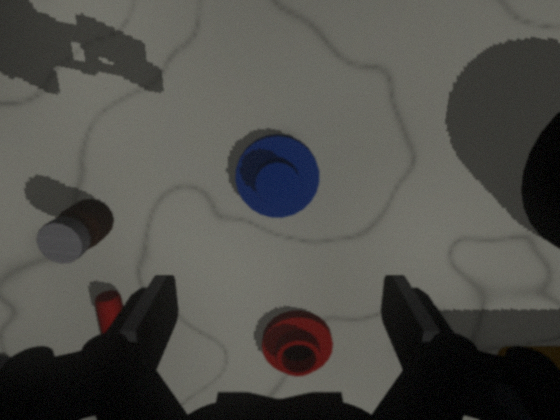

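The wrist view shows the blue lid at (278,176) and the red lid at (297,343), with the shaker at (65,240). I measure both lids from this view.

```bash
cat > b.py <<'E'
from h import *
def meas(s,col,u,v,r,z,name):
    f=s['frame'];H,S,V=cv2.split(cv2.cvtColor(f,cv2.COLOR_RGB2HSV))
    m={'red':((H<10)|(H>170))&(S>130)&(V>50),'blue':(H>100)&(H<130)&(S>110)&(V>40),'yel':(H>20)&(H<35)&(S>140)&(V>60),'dark':V<45}[col]
    mm=np.zeros(m.shape,np.uint8);sl=np.s_[max(v-r,0):v+r,max(u-r,0):u+r];mm[sl]=m[sl]
    c=max(cv2.findContours(mm,cv2.RETR_EXTERNAL,cv2.CHAIN_APPROX_NONE)[0],key=cv2.contourArea).reshape(-1,2)
    p=plane(s,c,z)[:,:2].astype(np.float32);(x,y),rad=cv2.minEnclosingCircle(p);e=cv2.fitEllipse(p)
    print(name,np.round((x,y),4),'D',round(2*rad*1000,1),'ell',np.round(e[0],4),np.round(np.array(e[1])*1000,1))
E
python3 - <<'E'
from b import *
s=np.load('w1.npy',allow_pickle=True).item()
meas(s,'blue',278,176,60,.011,'blue');meas(s,'red',297,343,50,.011,'red')
E
```

```text
blue [0.4024 0.3327] D 77.7 ell [0.4025 0.3325] [75.5 76.5]
red [0.5941 0.3547] D 80.0 ell [0.595  0.3539] [70.9 75.3]
```

```bash
python3 -m pendant '-0.5 -2 34 0;0 0 34 0;0 0 34 0;0 0 34 0;0 0 20 0'; python3 -m pendant '0 0 12 0;0 0 6 0;0 0 0 0;0 0 0 0'; python3 -m pendant '0 0 0 0;0 0 0 0;0 0 0 0;0 0 0 0;0 0 0 0' -1 50;  python3 -m pendant '0 0 0 0;0 0 0 0;0 0 0 0;0 0 0 0;0 0 0 0'
```

```text
t: 1.98
tcp_pos: [0.4015, 0.3317, 0.0337]
ee_rot: [-0.001, 1.0, -0.0, -0.0]
contact_force: [-0.3, -0.2, -0.9]
finger_gap: 0.0856
finger_force: 0.0
t: 2.32
tcp_pos: [0.403, 0.3324, 0.0182]
ee_rot: [-0.0, 1.0, 0.0, 0.001]
contact_force: [0.3, -0.1, 0.0]
finger_gap: 0.0858
finger_force: 0.0
t: 2.73
tcp_pos: [0.4029, 0.3318, 0.0186]
ee_rot: [-0.0, 1.0, 0.001, 0.001]
contact_force: [-0.6, -0.3, 6.2]
finger_gap: 0.0382
finger_force: 49.3
t: 3.15
tcp_pos: [0.4029, 0.3318, 0.0185]
ee_rot: [0.0, 1.0, 0.001, 0.001]
contact_force: [-1.6, -0.8, 6.9]
finger_gap: 0.038
finger_force: 49.3
```

```bash
python3 -m pendant '0 0 -15 0;0 0 -30 0;0 0 -35 0;0 0 -35 0;0 0 -25 0'; python3 -m pendant '-4 -25 0 0;-6 -37 0 0;-6 -37 0 0;-6 -37 0 0;-6 -37 0 0'; python3 -m pendant '-6 -37 0 0;-6 -37 0 0;-6 -37 0 0;-4 -36 0 0;0 -20 0 0';python3 -m pendant '0 0 0 0;0 0 0 0;0 0 0 0'; python3 go.py .4535 -.0066 .16
python3 - <<'E'
from b import *
s=snapshot('wrist');save(s,'w2');np.save('w2.npy',s,allow_pickle=True)
E
```

```text
t: 3.57
tcp_pos: [0.403, 0.3318, 0.1604]
ee_rot: [-0.0, 1.0, 0.001, 0.001]
contact_force: [0.3, -0.2, -1.0]
finger_gap: 0.0378
finger_force: 50.3
t: 3.98
tcp_pos: [0.4301, 0.1569, 0.1577]
ee_rot: [-0.001, 1.0, 0.0, 0.0]
contact_force: [0.9, -0.5, -0.8]
finger_gap: 0.0381
finger_force: 50.4
t: 4.4
tcp_pos: [0.4532, -0.0121, 0.1578]
ee_rot: [0.001, 1.0, -0.001, 0.001]
contact_force: [-0.0, -0.8, -0.6]
finger_gap: 0.0378
finger_force: 50.5
t: 4.65
tcp_pos: [0.4521, -0.0082, 0.1574]
ee_rot: [0.0, 1.0, 0.0, -0.0]
contact_force: [-0.8, 0.4, -2.0]
finger_gap: 0.0383
finger_force: 50.5
shift [-1.4  1.6 -2.6] xaxis [-1.     0.001  0.   ] z [-0.     0.001 -1.   ] t 4.65
```

View pics/w2.png

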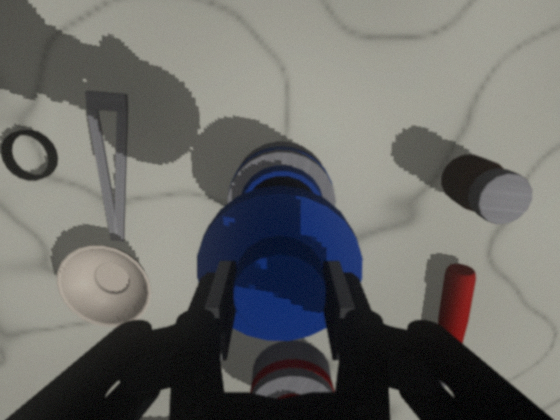

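The picture shows the blue lid level in the fingers at (280,265), with the blue neck behind it at (284,180). I lower it onto the jar.

```bash
python3 -m pendant '-1.5 1.5 20 0;0 0 30 0;0 0 20 0;0 0 8 0;0 0 3 0'; python3 -m pendant '0 0 2 0;0 0 1 0;0 0 1 0;0 0 0 0;0 0 0 0';python3 -m pendant '0 0 0.5 0;0 0 0.5 0;0 0 0 0;0 0 0 0'
```

```text
t: 5.12
tcp_pos: [0.4526, -0.0058, 0.075]
ee_rot: [-0.001, 1.0, 0.0, -0.002]
contact_force: [0.0, 0.1, -0.7]
finger_gap: 0.038
finger_force: 50.5
t: 5.53
tcp_pos: [0.4546, -0.0072, 0.073]
ee_rot: [-0.0, 1.0, -0.0, 0.001]
contact_force: [0.4, -0.6, -0.0]
finger_gap: 0.0374
finger_force: 50.5
t: 5.87
tcp_pos: [0.4542, -0.0072, 0.0716]
ee_rot: [-0.0, 1.0, -0.0, 0.0]
contact_force: [-0.4, -0.1, 1.9]
finger_gap: 0.0379
finger_force: 50.6
```

```bash
python3 -m pendant '0 0 0.5 0;0 0 0 0;0 0 0 0;0 0 0 0;0 0 0 0' 1; python3 -m pendant '0 0 -15 0;0 0 -30 0;0 0 -35 0;0 0 -35 0;0 0 0 0'; python3 -m pendant '5 -25 0 0;7 -37 0 0;7 -37 0 0;7 -37 0 0;7 -37 0 0'; python3 -m pendant '7 -37 0 0;7 -37 0 0;7 -32 0 0;5 -15 0 0;0 0 0 0';python3 -m pendant '0 0 0 0;0 0 0 0'; python3 go.py .395 -.3005 .19
python3 - <<'E'
from b import *
s=snapshot('wrist');save(s,'w3');np.save('w3.npy',s,allow_pickle=True)
E
```

```text
t: 6.28
tcp_pos: [0.4539, -0.0071, 0.0708]
ee_rot: [-0.0, 1.0, 0.0, -0.0]
contact_force: [0.4, 0.2, -0.8]
finger_gap: 0.0855
finger_force: 0.0
t: 6.7
tcp_pos: [0.4585, -0.0075, 0.1919]
ee_rot: [-0.0, 1.0, -0.001, 0.006]
contact_force: [1.5, -0.5, -0.3]
finger_gap: 0.0852
finger_force: 0.0
t: 7.12
tcp_pos: [0.4203, -0.1813, 0.1856]
ee_rot: [-0.001, 1.0, 0.0, 0.0]
contact_force: [1.3, -0.6, -0.7]
finger_gap: 0.0855
finger_force: 0.0
t: 7.53
tcp_pos: [0.3943, -0.3048, 0.1854]
ee_rot: [0.002, 1.0, -0.001, -0.0]
contact_force: [0.8, 0.7, -0.1]
finger_gap: 0.0853
finger_force: 0.0
t: 7.7
tcp_pos: [0.3947, -0.3002, 0.1853]
ee_rot: [0.0, 1.0, 0.001, -0.0]
contact_force: [0.1, 0.4, -0.5]
finger_gap: 0.0855
finger_force: 0.0
shift [-0.3 -0.3 -4.7] xaxis [-1.     0.     0.001] z [-0.001  0.001 -1.   ] t 7.7
```

View pics/w3.png

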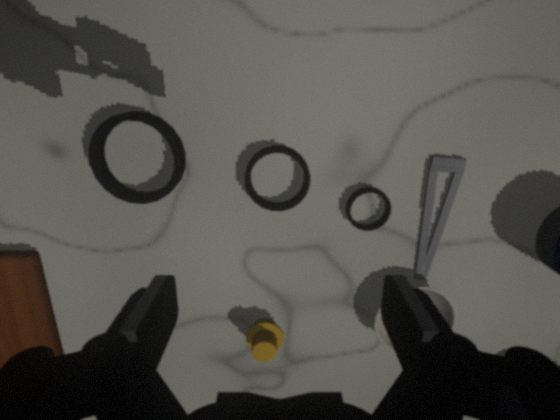

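The medium ring is at (277,178), the large one at (137,157), the small one at (367,208), and the cap at (265,340). I measure the ring and cap from here.

```bash
python3 - <<'E'
from b import *
s=np.load('w3.npy',allow_pickle=True).item()
meas(s,'dark',277,178,42,.012,'ring');meas(s,'dark',367,208,30,.012,'small');meas(s,'yel',265,340,30,.018,'cap')
E
```

```text
ring [ 0.3938 -0.3011] D 60.5 ell [ 0.3941 -0.3015] [57.2 59.3]
small [ 0.4227 -0.2168] D 43.6 ell [ 0.423 -0.217] [38.9 42.6]
cap [ 0.5684 -0.3151] D 49.6 ell [ 0.5681 -0.3147] [32.2 47.3]
```

```bash
python3 -m pendant '0.5 -1 34 0;0 0 34 0;0 0 34 0;0 0 34 0;0 0 25 0'; python3 -m pendant '0 0 16 0;0 0 7 0;0 0 3 0;0 0 0 0;0 0 0 0'; python3 -m pendant '0 0 0 0;0 0 0 0;0 0 0 0;0 0 0 0;0 0 0 0' -1 35;  python3 -m pendant '0 0 0 0;0 0 0 0'
```

```text
t: 8.17
tcp_pos: [0.3941, -0.2998, 0.0229]
ee_rot: [-0.001, 1.0, 0.001, -0.001]
contact_force: [-0.1, 0.1, 0.2]
finger_gap: 0.0856
finger_force: 0.0
t: 8.58
tcp_pos: [0.3954, -0.3023, -0.0003]
ee_rot: [-0.0, 1.0, -0.001, 0.001]
contact_force: [0.4, -1.1, 0.1]
finger_gap: 0.0856
finger_force: 0.0
t: 9.0
tcp_pos: [0.3953, -0.3027, 0.0005]
ee_rot: [0.0, 1.0, -0.001, 0.001]
contact_force: [0.1, 1.5, 8.6]
finger_gap: 0.0583
finger_force: 35.4
t: 9.17
tcp_pos: [0.3953, -0.3027, 0.0005]
ee_rot: [0.0, 1.0, -0.001, 0.001]
contact_force: [-1.0, 1.4, 8.0]
finger_gap: 0.0584
finger_force: 35.4
```

```bash
python3 -m pendant '0 0 -10 0;0 0 -25 0;0 0 -35 0;0 0 -35 0;0 0 -35 0'; python3 -m pendant '-12 14 0 0;-25 30 0 0;-25 30 0 0;-25 30 0 0;-25 30 0 0'; python3 -m pendant '-25 30 0 0;-25 30 0 0;-25 30 0 0;-25 30 0 0;-25 30 0 0';python3 -m pendant '-20 22 0 0;0 0 0 0;0 0 0 0;0 0 0 0'; python3 go.py .6525 .0038 .14
python3 - <<'E'
from b import *
s=snapshot('wrist');save(s,'w4');np.save('w4.npy',s,allow_pickle=True)
E
```

```text
t: 9.58
tcp_pos: [0.3941, -0.3019, 0.1408]
ee_rot: [0.0, 1.0, -0.0, 0.0]
contact_force: [0.8, -0.7, -1.2]
finger_gap: 0.0584
finger_force: 37.7
t: 10.0
tcp_pos: [0.5073, -0.167, 0.1399]
ee_rot: [0.0, 1.0, -0.0, 0.001]
contact_force: [0.8, -0.8, -0.1]
finger_gap: 0.0577
finger_force: 37.7
t: 10.42
tcp_pos: [0.6323, -0.0164, 0.1396]
ee_rot: [-0.0, 1.0, -0.0, 0.0]
contact_force: [-0.4, -1.3, -1.1]
finger_gap: 0.0581
finger_force: 37.7
t: 10.75
tcp_pos: [0.6507, 0.0038, 0.1388]
ee_rot: [-0.0, 1.0, -0.0, -0.0]
contact_force: [0.0, -0.6, -1.3]
finger_gap: 0.0578
finger_force: 37.7
shift [-1.8 -0.  -1.2] xaxis [-1.    -0.001  0.001] z [-0.001 -0.    -1.   ] t 10.75
```

View pics/w4.png

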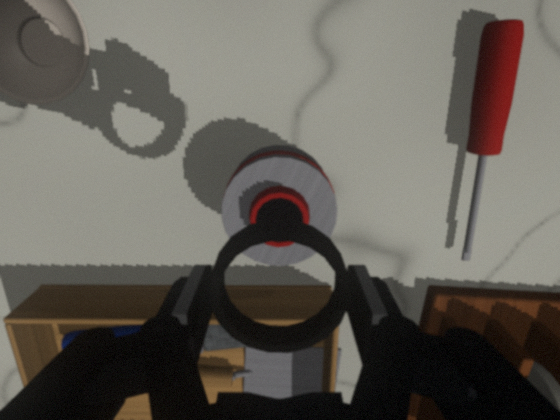

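The ring is level in the fingers, centred at about (280,285). The red jar is below, with its neck at (279,213) and its shoulder spanning (222..337,207). I check the jar position from these pixels.

```bash
python3 -m pendant '-2 0 25 0;0 0 25 0;0 0 8 0;0 0 0 0;0 0 0 0';python3 - <<'E'
from b import *
s=np.load('w4.npy',allow_pickle=True).item()
print(plane(s,[[222,207],[337,207]],.05).mean(0),plane(s,[[249,214],[309,214]],.06).mean(0))
# ring outer/hole in hand at its top/bottom plane
f=s['frame'];V=f.max(2)
P=plane(s,[[212,288],[350,288],[280,350],[280,222]],.1388+.0135);print(P.round(4))
s=snapshot('wrist');save(s,'w5');np.save('w5.npy',s,allow_pickle=True)
E
```

```text
t: 11.22
tcp_pos: [0.6527, 0.003, 0.0809]
ee_rot: [0.001, 1.0, 0.0, -0.001]
contact_force: [1.2, 1.1, 1.1]
finger_gap: 0.0578
finger_force: 37.7
[0.6475097  0.00478233 0.05      ] [0.64883041 0.00445139 0.06      ]
[[ 0.6467 -0.023   0.1523]
 [ 0.6466  0.0337  0.1523]
 [ 0.6781  0.005   0.1523]
 [ 0.6174  0.0049  0.1523]]
```

View pics/w5.png

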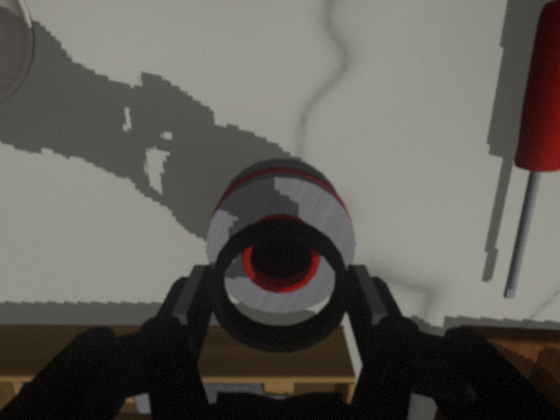

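Through the ring hole the neck shows at (243..320, 265), centred on the ring at (280,285). Offsets agree to about 1 mm, so I lower.

```bash
python3 -m pendant '0 0.5 8 0;0 0 5 0;0 0 5 0;0 0 3 0;0 0 0 0';python3 -m pendant '0 0 3 0;0 0 2 0;0 0 2 0;0 0 0 0;0 0 0 0';python3 -m pendant '0 0 1 0;0 0 0 0;0 0 0 0'
```

```text
t: 11.68
tcp_pos: [0.6528, 0.0046, 0.0589]
ee_rot: [-0.0, 1.0, 0.0, -0.001]
contact_force: [-0.1, 0.3, -0.4]
finger_gap: 0.0581
finger_force: 37.7
t: 12.1
tcp_pos: [0.6534, 0.0045, 0.0527]
ee_rot: [-0.0, 1.0, -0.0, -0.0]
contact_force: [-0.5, 0.5, 0.3]
finger_gap: 0.0587
finger_force: 37.7
t: 12.35
tcp_pos: [0.6535, 0.0045, 0.0519]
ee_rot: [-0.0, 1.0, 0.0, 0.0]
contact_force: [0.3, -0.4, -0.3]
finger_gap: 0.058
finger_force: 37.7
```

```bash
python3 -m pendant '0 0 1 0;0 0 0.5 0;0 0 0 0;0 0 0 0';python3 -m pendant '0 0 0 0;0 0 0 0;0 0 0 0;0 0 0 0' 1;python3 -m pendant '0 0 -15 0;0 0 -30 0;0 0 -35 0;0 0 -35 0;0 0 0 0';python3 -m pendant '0 0 0 0;0 0 0 0';python3 - <<'E'
from b import *
s=snapshot('wrist');save(s,'w6');np.save('w6.npy',s,allow_pickle=True)
E
```

```text
t: 12.68
tcp_pos: [0.6536, 0.0045, 0.0507]
ee_rot: [-0.0, 1.0, -0.0, 0.0]
contact_force: [-0.8, 0.8, 2.6]
finger_gap: 0.0579
finger_force: 38.0
t: 13.02
tcp_pos: [0.6534, 0.0045, 0.0501]
ee_rot: [-0.0, 1.0, 0.0, -0.0]
contact_force: [-0.4, -0.3, 0.1]
finger_gap: 0.0855
finger_force: 0.0
t: 13.43
tcp_pos: [0.6584, 0.0042, 0.1732]
ee_rot: [-0.0, 1.0, -0.0, 0.007]
contact_force: [1.0, 0.7, 0.2]
finger_gap: 0.0855
finger_force: 0.0
t: 13.6
tcp_pos: [0.653, 0.0045, 0.1651]
ee_rot: [-0.0, 1.0, -0.0, -0.0]
contact_force: [-0.1, 0.3, -0.9]
finger_gap: 0.0855
finger_force: 0.0
```

View pics/w6.png

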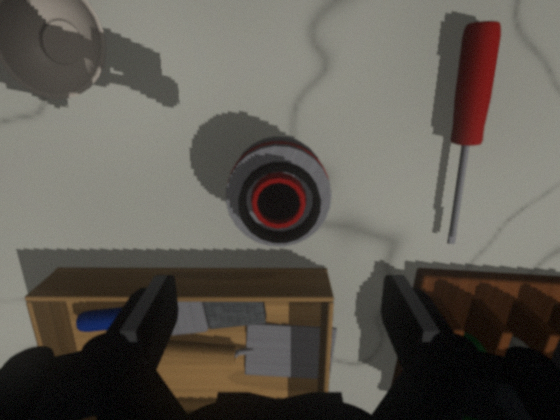

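The ring lies flat around the neck at (278,201). Next the red lid; I also refine the jar position.

```bash
python3 -m pendant '4 25 0 0;6 37 0 0;6 37 0 0;6 37 0 0;6 37 0 0'; python3 -m pendant '6 37 0 0;6 37 0 0;6 37 0 0;6 37 0 0;6 28 0 0';python3 -m pendant '0 0 0 0;0 0 0 0;0 0 0 0';python3 - <<'E'
from b import *
s=np.load('w6.npy',allow_pickle=True).item()
meas(s,'red',278,201,33,.062,'neck')
meas(s,'dark',278,201,44,.062,'ring')
s=snapshot('wrist');save(s,'w7');np.save('w7.npy',s,allow_pickle=True)
meas(s,'red',279,190,80,.011,'lid')
E
python3 go.py .594 .354 .165
```

```text
t: 14.07
tcp_pos: [0.6236, 0.1784, 0.1629]
ee_rot: [0.0, 1.0, -0.0, -0.002]
contact_force: [-1.1, -0.2, 0.4]
finger_gap: 0.0859
finger_force: 0.0
t: 14.48
tcp_pos: [0.5934, 0.356, 0.1626]
ee_rot: [-0.001, 1.0, -0.0, -0.002]
contact_force: [0.3, 0.4, 0.6]
finger_gap: 0.0852
finger_force: 0.0
t: 14.73
tcp_pos: [0.5944, 0.3526, 0.1633]
ee_rot: [-0.0, 1.0, -0.001, -0.002]
contact_force: [-0.2, -1.2, 0.4]
finger_gap: 0.0855
finger_force: 0.0
neck [0.6512 0.0053] D 40.7 ell [0.6514 0.0049] [38.2 39.2]
ring [0.6518 0.0049] D 62.0 ell [0.652  0.0048] [58.  60.8]
lid [0.5927 0.354 ] D 77.7 ell [0.5949 0.3551] [71.6 73.5]
shift [ 0.8  2.  -1.3] xaxis [-1.     0.     0.002] z [-0.002 -0.002 -1.   ] t 14.78
```

View pics/w7.png

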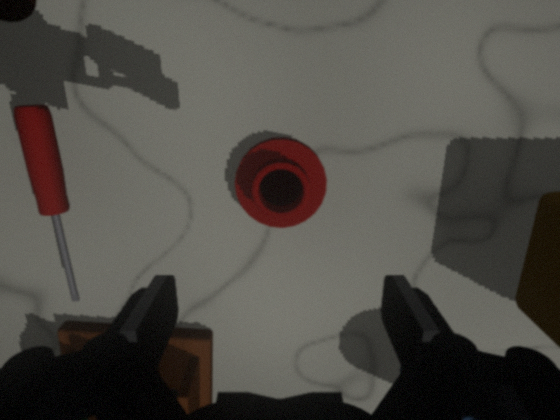

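The red lid is at (281,183), clear of everything. I descend and grip its collar.

```bash
python3 -m pendant '1 1.5 34 0;0 0 34 0;0 0 34 0;0 0 25 0;0 0 10 0'; python3 -m pendant '0 0 6 0;0 0 2 0;0 0 0 0;0 0 0 0'; python3 -m pendant '0 0 0 0;0 0 0 0;0 0 0 0;0 0 0 0;0 0 0 0' -1 50;  python3 -m pendant '0 0 -10 0;0 0 -25 0;0 0 -35 0;0 0 -35 0;0 0 -35 0';python3 -m pendant '0 0 0 0;0 0 0 0;0 0 0 0'; python3 go.py .6514 .0048 .16
```

```text
t: 15.2
tcp_pos: [0.5919, 0.3513, 0.0236]
ee_rot: [0.001, 1.0, -0.002, -0.004]
contact_force: [-0.7, -0.6, -0.7]
finger_gap: 0.0856
finger_force: 0.0
t: 15.53
tcp_pos: [0.5959, 0.3553, 0.0222]
ee_rot: [0.0, 1.0, 0.001, 0.002]
contact_force: [0.3, 0.4, 0.1]
finger_gap: 0.0854
finger_force: 0.0
t: 15.95
tcp_pos: [0.5951, 0.3554, 0.0218]
ee_rot: [-0.0, 1.0, 0.0, 0.001]
contact_force: [-0.2, -1.7, 6.3]
finger_gap: 0.0449
finger_force: 51.4
t: 16.37
tcp_pos: [0.5937, 0.3547, 0.1617]
ee_rot: [-0.0, 1.0, -0.0, -0.001]
contact_force: [0.3, 0.3, -1.1]
finger_gap: 0.0447
finger_force: 51.3
t: 16.62
tcp_pos: [0.5938, 0.3548, 0.1605]
ee_rot: [-0.0, 1.0, -0.0, -0.0]
contact_force: [-0.7, -0.5, -1.5]
finger_gap: 0.045
finger_force: 51.3
shift [ -57.4 -350.     0.5] xaxis [-1. -0.  0.] z [-0. -0. -1.] t 16.62
```

```bash
python3 -m pendant '-4 -25 0 0;-6 -37 0 0;-6 -37 0 0;-6 -37 0 0;-6 -37 0 0'; python3 -m pendant '-6 -37 0 0;-6 -37 0 0;-6 -37 0 0;-6 -37 0 0;-6 -29 0 0';python3 -m pendant '0 0 0 0;0 0 0 0;0 0 0 0';python3 - <<'E'
from b import *
s=snapshot('wrist');save(s,'w8');np.save('w8.npy',s,allow_pickle=True)
E
python3 go.py .6522 .0048 .16
```

```text
t: 17.03
tcp_pos: [0.6206, 0.1802, 0.1577]
ee_rot: [-0.001, 1.0, -0.001, -0.002]
contact_force: [0.7, -0.9, -0.0]
finger_gap: 0.0451
finger_force: 51.3
t: 17.45
tcp_pos: [0.6507, 0.0021, 0.1578]
ee_rot: [0.0, 1.0, -0.0, -0.003]
contact_force: [0.6, 0.4, -1.2]
finger_gap: 0.0449
finger_force: 51.3
t: 17.7
tcp_pos: [0.6511, 0.0052, 0.1584]
ee_rot: [0.0, 1.0, 0.0, -0.002]
contact_force: [0.3, 0.6, -0.4]
finger_gap: 0.0451
finger_force: 51.4
shift [-1.  -1.1 -1.2] xaxis [-1.    -0.001  0.003] z [-0.003  0.001 -1.   ] t 17.75
```

View pics/w8.png

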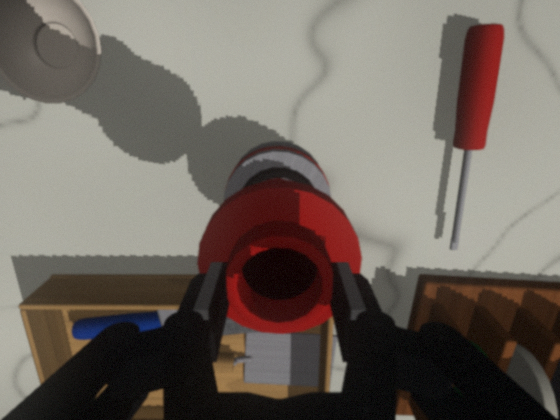

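The lid hangs level in the fingers, spanning (198..361), with jar and ring behind it at (278,175). I lower it.

```bash
python3 -m pendant '-1 -0.5 20 0;0 0 30 0;0 0 15 0;0 0 7 0;0 0 3 0'; python3 -m pendant '0 0 2 0;0 0 1 0;0 0 1 0;0 0 0 0;0 0 0 0';python3 -m pendant '0 0 1 0;0 0 1 0;0 0 0 0;0 0 0 0'
```

```text
t: 18.17
tcp_pos: [0.6519, 0.0061, 0.0834]
ee_rot: [-0.001, 1.0, 0.0, -0.002]
contact_force: [0.4, -0.0, -0.2]
finger_gap: 0.0448
finger_force: 51.4
t: 18.58
tcp_pos: [0.654, 0.0044, 0.0822]
ee_rot: [-0.0, 1.0, -0.0, 0.001]
contact_force: [0.2, -0.2, -0.5]
finger_gap: 0.0451
finger_force: 51.4
t: 18.92
tcp_pos: [0.6534, 0.0044, 0.0793]
ee_rot: [-0.0, 1.0, 0.0, -0.0]
contact_force: [0.3, 0.2, -0.8]
finger_gap: 0.0448
finger_force: 51.4
```

```bash
python3 -m pendant '1 0 1 0;0 0 1 0;0 0 0 0;0 0 0 0';python3 -m pendant '0 0 1 0;0 0 0.5 0;0 0 0 0;0 0 0 0'
```

```text
t: 19.25
tcp_pos: [0.6523, 0.0044, 0.0771]
ee_rot: [-0.0, 1.0, -0.0, -0.0]
contact_force: [-0.1, 0.5, 0.5]
finger_gap: 0.045
finger_force: 51.4
t: 19.58
tcp_pos: [0.6526, 0.0045, 0.0768]
ee_rot: [-0.0, 1.0, -0.0, 0.0]
contact_force: [-1.7, -1.1, 4.7]
finger_gap: 0.0453
finger_force: 52.0
```

```bash
python3 -m pendant '0 0 0 0;0 0 0 0;0 0 0 0;0 0 0 0' 1;python3 -m pendant '0 0 -15 0;0 0 -30 0;0 0 -35 0;0 0 -20 0;0 0 0 0';python3 -m pendant '0 0 0 0;0 0 0 0';python3 - <<'E'
from b import *
s=snapshot('wrist');save(s,'w9');np.save('w9.npy',s,allow_pickle=True)
meas(s,'red',279,200,75,.066,'lid')
E
python3 -m pendant '6 -25 0 0;10 -37 0 0;10 -37 0 0;10 -37 0 0;10 -37 0 0'; python3 -m pendant '10 -37 0 0;10 -37 0 0;10 -37 0 0;8 -28 0 0;3 -7 0 0';python3 -m pendant '0 0 0 0;0 0 0 0;0 0 0 0';python3 - <<'E'
from b import *
s=snapshot('wrist');save(s,'w10');np.save('w10.npy',s,allow_pickle=True)
E
python3 go.py .5645 -.3148 .17
```

```text
t: 19.92
tcp_pos: [0.6525, 0.0045, 0.0756]
ee_rot: [-0.0, 1.0, -0.0, -0.0]
contact_force: [0.1, -0.6, 0.6]
finger_gap: 0.0854
finger_force: 0.0
t: 20.33
tcp_pos: [0.6562, 0.0043, 0.1815]
ee_rot: [-0.0, 1.0, -0.0, 0.005]
contact_force: [1.7, 0.7, 1.4]
finger_gap: 0.0852
finger_force: 0.0
t: 20.5
tcp_pos: [0.6517, 0.0045, 0.175]
ee_rot: [-0.0, 1.0, 0.0, -0.001]
contact_force: [0.3, -0.5, -0.8]
finger_gap: 0.0852
finger_force: 0.0
lid [0.6498 0.007 ] D 80.9 ell [0.65   0.0053] [75.8 78.6]
t: 20.97
tcp_pos: [0.6047, -0.1694, 0.1736]
ee_rot: [-0.001, 1.0, 0.001, -0.002]
contact_force: [0.6, 0.2, 0.2]
finger_gap: 0.0855
finger_force: 0.0
t: 21.38
tcp_pos: [0.5632, -0.3191, 0.1736]
ee_rot: [0.002, 1.0, -0.0, -0.002]
contact_force: [-0.6, -0.2, -0.4]
finger_gap: 0.0857
finger_force: 0.0
t: 21.63
tcp_pos: [0.5654, -0.3129, 0.1748]
ee_rot: [-0.0, 1.0, 0.001, -0.001]
contact_force: [-0.1, -0.1, 0.2]
finger_gap: 0.0856
finger_force: 0.0
shift [ 1.2 -2.1  5.1] xaxis [-1.    -0.002  0.001] z [-0.001  0.001 -1.   ] t 21.68
```

View pics/w9.png

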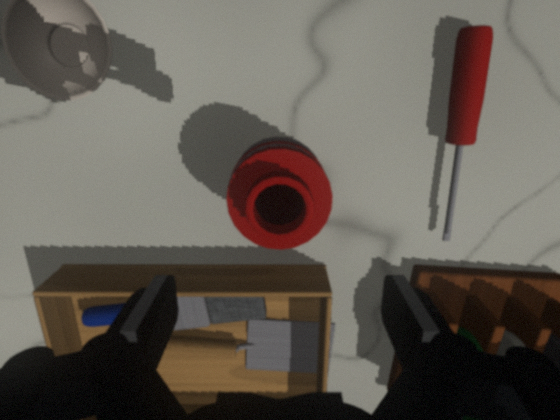

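View pics/w10.png

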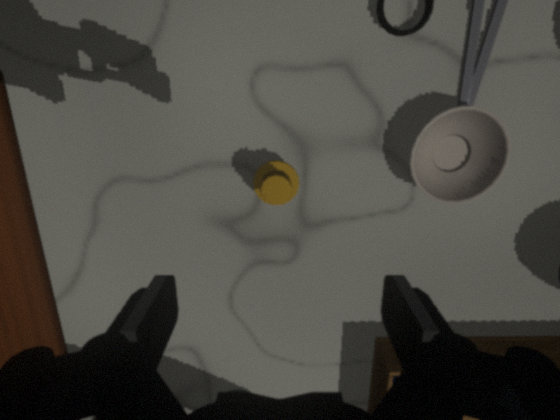

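In w9 the red lid sits level on the jar at (279,194), with its collar at (280,204). In w10 the cap is at (276,183), with its knob at about (279,188).

```bash
python3 - <<'E'
from b import *
s=np.load('w10.npy',allow_pickle=True).item()
meas(s,'yel',276,183,35,.016,'flange16')
H,S,V=cv2.split(cv2.cvtColor(s['frame'],cv2.COLOR_RGB2HSV))
print(plane(s,[[279,188]],.038),plane(s,[[275.5,182]],.018))
s=np.load('w9.npy',allow_pickle=True).item()
H,S,V=cv2.split(cv2.cvtColor(s['frame'],cv2.COLOR_RGB2HSV))
m=np.zeros_like(V);m[175:235,245:315]=(V[175:235,245:315]<60)
c=max(cv2.findContours(m,cv2.RETR_EXTERNAL,cv2.CHAIN_APPROX_NONE)[0],key=cv2.contourArea)
e=cv2.fitEllipse(plane(s,c.reshape(-1,2),.086)[:,:2].astype(np.float32));print('collar hole',e)
E
```

```text
flange16 [ 0.5646 -0.3146] D 38.9 ell [ 0.5662 -0.3135] [33.5 36.9]
[[ 0.56289804 -0.31191363  0.038     ]] [[ 0.56343413 -0.31488194  0.018     ]]
collar hole ((0.6499795317649841, 0.00575672835111618), (0.0334460623562336, 0.03486588969826698), 108.93231964111328)
```

```bash
python3 -m pendant '1.5 -1.5 34 0;0 0 34 0;0 0 34 0;0 0 25 0;0 0 14 0'; python3 -m pendant '0 0 8 0;0 0 3 0;0 0 0 0;0 0 0 0'; python3 -m pendant '0 0 0 0;0 0 0 0;0 0 0 0;0 0 0 0;0 0 0 0' -1 40; python3 -m pendant '0 0 0 0;0 0 0 0;0 0 0 0';
```

```text
t: 22.1
tcp_pos: [0.5626, -0.3127, 0.0313]
ee_rot: [-0.001, 1.0, 0.002, -0.002]
contact_force: [0.4, 0.5, -0.6]
finger_gap: 0.0849
finger_force: 0.0
t: 22.43
tcp_pos: [0.5651, -0.316, 0.0249]
ee_rot: [-0.001, 1.0, -0.001, 0.001]
contact_force: [-0.4, 0.6, 0.6]
finger_gap: 0.0854
finger_force: 0.0
t: 22.85
tcp_pos: [0.5641, -0.3163, 0.0243]
ee_rot: [-0.0, 1.0, -0.0, 0.0]
contact_force: [-0.2, 0.6, 1.4]
finger_gap: 0.0255
finger_force: 4.2
t: 23.1
tcp_pos: [0.5643, -0.3163, 0.0244]
ee_rot: [-0.0, 1.0, -0.0, 0.0]
contact_force: [-0.9, 0.7, 5.6]
finger_gap: 0.0242
finger_force: 39.2
```

```bash
python3 -m pendant '0 0 -10 0;0 0 -25 0;0 0 -35 0;0 0 -40 0;0 0 -37 0'; python3 -m pendant '-6 25 0 0;-10 37 0 0;-10 37 0 0;-10 37 0 0;-10 37 0 0'; python3 -m pendant '-10 37 0 0;-10 37 0 0;-10 37 0 0;-8 28 0 0;-3 9 0 0';python3 -m pendant '0 0 0 0;0 0 0 0;0 0 0 0';python3 - <<'E'
from b import *
s=snapshot('wrist');save(s,'w11')
E
python3 go.py .651 .005 .15
```

```text
t: 23.52
tcp_pos: [0.5635, -0.3157, 0.1722]
ee_rot: [-0.0, 1.0, 0.0, -0.001]
contact_force: [0.4, -0.7, -0.5]
finger_gap: 0.0241
finger_force: 39.4
t: 23.93
tcp_pos: [0.6098, -0.1416, 0.1712]
ee_rot: [0.0, 1.0, 0.0, -0.0]
contact_force: [0.5, -0.5, -0.9]
finger_gap: 0.0242
finger_force: 39.4
t: 24.35
tcp_pos: [0.6516, 0.0099, 0.1709]
ee_rot: [-0.002, 1.0, 0.001, 0.0]
contact_force: [0.0, -0.9, -0.3]
finger_gap: 0.0238
finger_force: 39.4
t: 24.6
tcp_pos: [0.6504, 0.0035, 0.1707]
ee_rot: [0.0, 1.0, -0.0, -0.0]
contact_force: [0.2, -0.2, -0.7]
finger_gap: 0.0242
finger_force: 39.4
shift [-0.6  1.8 20.7] xaxis [-1.     0.001  0.001] z [-0.001 -0.001 -1.   ] t 24.65
```

View pics/w11.png

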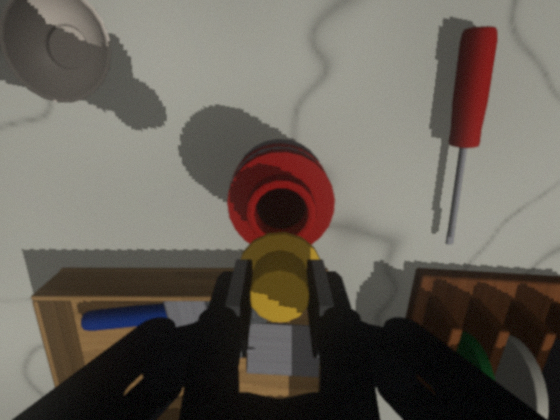

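The cap is held level at (281,280) and the collar is at (282,207). I lower the cap into it.

```bash
python3 -m pendant '-0.5 1.5 20 0;0 0 15 0;0 0 10 0;0 0 6 0;0 0 5 0'; python3 -m pendant '0 0 5 0;0 0 4 0;0 0 3 0;0 0 2 0;0 0 0 0';python3 -m pendant '0 0 1 0;0 0 1 0;0 0 0 0;0 0 0 0'
```

```text
t: 25.07
tcp_pos: [0.651, 0.0052, 0.1141]
ee_rot: [0.001, 1.0, -0.0, -0.001]
contact_force: [-0.3, 0.4, -0.7]
finger_gap: 0.0243
finger_force: 39.4
t: 25.48
tcp_pos: [0.6514, 0.0065, 0.1006]
ee_rot: [-0.0, 1.0, -0.0, -0.0]
contact_force: [0.3, 1.0, -0.3]
finger_gap: 0.0241
finger_force: 39.4
t: 25.82
tcp_pos: [0.6515, 0.0065, 0.0989]
ee_rot: [-0.0, 1.0, -0.0, 0.0]
contact_force: [-0.3, 0.0, -0.9]
finger_gap: 0.0243
finger_force: 39.4
```

```bash
python3 -m pendant '0 -1 1 0;0 0 1 0;0 0 0 0;0 0 0 0';python3 -m pendant '0 0 0.7 0;0 0 0.5 0;0 0 0 0;0 0 0 0'
```

```text
t: 26.15
tcp_pos: [0.6514, 0.0054, 0.0967]
ee_rot: [-0.0, 1.0, -0.0, -0.0]
contact_force: [0.7, -0.3, -2.0]
finger_gap: 0.0242
finger_force: 39.4
t: 26.48
tcp_pos: [0.6515, 0.0054, 0.0963]
ee_rot: [-0.0, 1.0, -0.0, 0.0]
contact_force: [-2.2, 0.2, 5.0]
finger_gap: 0.0242
finger_force: 40.0
```

```bash
python3 -m pendant '0 0 0.6 0;0 0 0 0;0 0 0 0';python3 -m pendant '0 0 0 0;0 0 0 0;0 0 0 0;0 0 0 0' 1;python3 -m pendant '0 0 -15 0;0 0 -30 0;0 0 -35 0;0 0 -20 0;20 0 0 0';python3 -m pendant '30 0 0 0;20 0 0 0;0 0 0 0;0 0 0 0;0 0 0 0';python3 - <<'E'
from b import *
s=snapshot('wrist');w=s['frame'];a=snapshot('scene')
P=cloud(s);a2=cv2.resize(a['frame'][120:300,150:430],None,fx=2,fy=2)
cv2.imwrite('pics/fin.png',cv2.cvtColor(np.hstack([cv2.resize(w,(240,180)).repeat(1,0) if 0 else cv2.copyMakeBorder(cv2.resize(w,(240,180)),0,180,0,0,cv2.BORDER_CONSTANT),a2]),cv2.COLOR_RGB2BGR))
b=snapshot('top');P=cloud(b)
f=b['frame'];H,S,V=cv2.split(cv2.cvtColor(f,cv2.COLOR_RGB2HSV))
for n,c,mask in(('red',(.651,.005),((H<10)|(H>170))&(S>130)),('cap',(.651,.005),(H>18)&(H<35)&(S>140)),('blue',(.454,-.007),(H>100)&(H<130)&(S>110))):
    k=mask&(np.hypot(P[...,0]-c[0],P[...,1]-c[1])<.06)&(P[...,2]>.04)&(P[...,2]<.13);Q=P[k]
    print(n,k.sum(),Q.mean(0).round(4) if k.sum() else'',np.percentile(Q[:,2],[5,25,50,75,95]).round(4) if k.sum() else '')
E
```

```text
t: 26.73
tcp_pos: [0.6515, 0.0054, 0.0963]
ee_rot: [-0.0, 1.0, -0.0, 0.0]
contact_force: [-2.5, -0.1, 8.9]
finger_gap: 0.0242
finger_force: 40.4
t: 27.07
tcp_pos: [0.6514, 0.0055, 0.0946]
ee_rot: [-0.0, 1.0, 0.0, -0.0]
contact_force: [-0.4, 0.5, -0.2]
finger_gap: 0.0715
finger_force: 0.0
t: 27.48
tcp_pos: [0.6386, 0.0051, 0.2007]
ee_rot: [-0.0, 1.0, -0.0, 0.007]
contact_force: [1.5, 0.5, 0.3]
finger_gap: 0.0854
finger_force: 0.0
t: 27.9
tcp_pos: [0.5824, 0.0054, 0.1952]
ee_rot: [-0.0, 1.0, -0.0, 0.001]
contact_force: [0.5, 0.5, -0.4]
finger_gap: 0.0854
finger_force: 0.0
red 0  
cap 0  
blue 527 [4.541e-01 3.000e-04 7.330e-02] [0.0639 0.0658 0.0678 0.0854 0.0884]
```

View pics/fin.png

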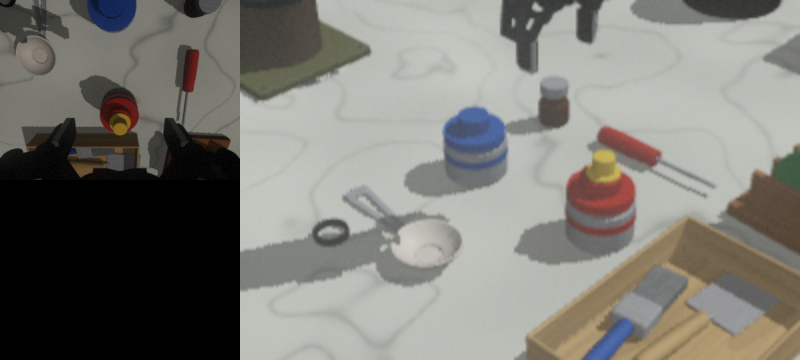

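The scene view shows both jars closed and level: blue lid at (475,130), red lid at (600,190) with the yellow cap seated at (604,167). The bystanders are where they were. Blue disc height is 66 mm, as expected.

```bash
python3 -c "
from plant import workorder;print(workorder.job_done())"
```

```text
the job is handed in; nothing more can be done
None
```

I closed both jars in the order you asked (ring, red lid, cap; blue lid on its own jar) and handed the job in at about 28 s; the last pictures show everything fitted level and the screwdriver, tweezers, dish and shaker undisturbed.

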